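# Free the oblong link from its spring-bar lug

## Task

Two aluminium pieces hang on the spring bars of two like lug blocks on the acacia shelf. Take the two-pronged fork from the round slate coaster, straddle the bar that carries the flat oblong link and press its collar sideways, away from the link, until the link drops free onto the block, touching that block and the link with nothing but the fork. Leave the round ring hanging on the other block, and finish with the fork standing upright on the coaster again.

Things in the scene. Friction and masses are not known exactly. Their poses are not given: they have to be found in the camera images.
- fork: Two-pronged fork, 160 g, 112 mm tall, standing on its prongs mid-coaster (fixed slate disc, 120 mm wide, 8 mm thick). Origin: underside centre; z up, x across the prongs. Prongs 9 (x) by 18 (y) by 42 mm long, 22 mm apart; bridge z 42 to 54; wooden handle 26 (x) by 18 mm (y), z 54 to 112: grip across y. Symmetric by half a turn. A round-footed tamper beside it is not needed.
- lug: Fixed block with the oblong link; a like block has the ring. Origin: on the shelf; y along the bar, z up. Base 64 mm wide, y -92 to 104, top z 12. Ears (20 mm wide, to z 102) at y -85 to -77 and -53 to -45, link between. Bar: 8 mm thick, axis z 85. Collar 36 mm across, y -1 to 5, slides to +y at most 46 mm; brass barrel (24 mm across) from y 51 on. All in mm.
- bar_gap (a point): Point on the bar's axis (lug x 0, y -23, z 85 mm), mid-way along the 44 mm bare stretch between near ear and collar: lower the fork over the bar here, prongs either side, then push the collar to the lug's +y. The spring resists with 2 N, rising to 5.5 N at 40 mm, and returns the bar. The link falls once the collar has moved about 31 mm; 36 to 42 mm is a good push.
- link: Flat oblong aluminium link, 36 mm (x) by 10 (y) by 54 tall, 50 g, with a round 18 mm eye 40 mm above its bottom and a rectangular window below. Origin: centre of its bottom edge; z up. It hangs by the eye on the bar of lug, bottom 40 mm above the shelf; freed, it drops 28 mm onto the block's base and stands or leans there.
- ring: Round aluminium ring, 52 mm outside, 34 mm inside, 10 mm thick, hanging on the bar of the other lug block. Origin: lowest point of the ring, 46 mm above the shelf. It must stay hanging.
There are look-alikes about, which are no part of the job. Leave any yellow look-alike of the fork alone.

How it is judged:
By the outcome, as a careful person would: the job done as asked, in the order asked, and still so for the second after the job is handed in, with the robot touching nothing.
It also fails if it takes over 56 s, if anything falls off the work surface, if the arm or the gripper's body presses on something with over 40 N, if the wrist force passes 120 N, or if a joint passes its speed limit or range.

## Robot

A 7-joint arm with a two-finger parallel gripper is mounted at the origin on the work surface. World frame = base frame: x ahead of the robot, y to its left, z up, the work surface at z = 0. Lengths are in m, angles in rad, forces in N, time in s.
With the tool pointing down it reaches from about 0.4 to 0.85 m from the base axis. Payload 10.4 kg.
Tool frame: the origin (TCP) lies at the very end of the fingers, on their centre line; the grasp point (between the pads) lies 19 mm behind it; z points along the fingers, y is the direction in which the jaws open and shut (so a half turn about z gives the same grasp; the last joint's range is limited). The gripper opens to 87 mm and grips with 3 to 60 N. Pads are 19 mm wide; open, the fingers measure 117 mm over their backs; the gripper's body (75 mm by 190 mm) begins 51 mm behind the grasp point.
Start: joints at [1.236, 0.332, -0.065, 1.46, 0.022, 1.35, -0.088], TCP at [0.192, -0.595, 0.223] pointing down, gripper open.
Joint ranges: [-2.6, 2.6], [-0.5, 2.12], [-1.47, 1.34], [0.16, 2.42], [-1.27, 4.41], [0.06, 2.06], [-2.6, 2.6]. Speed limits (rad/s): [2.22, 2.22, 2.79, 2.79, 3.14, 3.14, 3.14].

## Interface

Orientations are given as a unit quaternion [x, y, z, w].
In Python, from bench import read_state, camera, close_job gives the robot as it stands.
- The arm moves only by the shell command python3 -m inch 'ROWS' [OPENING] [FORCE]. ROWS is JSON, a list of rows, each a list of 6 numbers: the shift along the tool's x, y, z as a fraction of full scale, then the turn, a rotation vector about the tool's x, y, z as a fraction of full scale. In form: [[tx, ty, tz, ax, ay, az], ...]. A call has 1 to 5 rows; each row shifts and turns the commanded pose from where the row before left it, along the tool's axes as they then stand; what a row does not reach is not made up. Full scale, the value 1, is 0.04 m for a shift and 120 degrees for a turn. A row lasts 1/8 s, in which the tool goes at most 62.5 mm and 10.7 degrees, less where a joint would pass 70% of its speed; a pose out of reach is approached as far as the arm can. A call with a number of a shift or a turn outside -1 to 1 is refused whole. A call with a gripper value outside its range is refused whole. OPENING is the opening, from -1 (shut) to 1 (fully open), so that 0 is half open, set as the call begins (- or left out, the last holds). The fingers move at their own pace and stop on an object; FORCE is the grip in N (left out, the last holds). Time passes only in rows, so rows that do not move let the fingers close. It gives the time, the measured TCP pose, the force and the opening at its end, in the units of the state.
- read_state(): the state, without advancing time (a new reading comes with each control period).
- camera(name): name is "scene" or "top"; returns a dict with "img" (420x560x3 uint8, red, green, blue), "depth" (420x560 float32, m along the optical axis (not along the pixel's ray), 0 where there is no reading), "fx", "fy", "cx", "cy" (pixels), "k1" (the pictures are not rectified: a ray, as slopes to the right and down, at radius r is drawn at 1 + k1 r^2 times it, then the intrinsics apply), "position" and "orientation" of the camera in the world. Camera axes: x right, y down, z forward; pixel columns grow to the right and rows downward; lengths in m; the calibration is good to about 2 mm. A picture is of the moment at which its call begins.
- close_job(): hands the job in, once; it reports no verdict.
The state is a dict: "time": time; "joint_positions": joint angles; "joint_vel": joint speeds; "joint_torque": joint torques, N m; "ee_pos": TCP position; "eef_rot": TCP orientation; "ft_force": force on the tool from outside, world axes, zero at the start; "torque": the same for the moment, N m; "width": finger opening in m.
Only numpy, scipy, OpenCV 4.12 (cv2) and the standard library are available. Lean on these libraries where they do the work, as an engineer would, in place of code of your own. Each camera call takes 0.05 s, during which the arm holds its last target.

## Working session

There is one attempt and no reset: what is moved stays moved. The work goes in short steps, Python scripts to look and compute and a shell command to move; the robot and the scene stay as the last step left them, time stands still between calls to the robot, and variables do not carry over. Pictures are saved under pics/ and viewed, and the job is handed in when it is done.

```bash
ls; mkdir -p pics; cat > h.py <<'E'
import numpy as np,cv2
from bench import read_state,camera
from scipy.spatial.transform import Rotation as R
def snap(n):
    c=camera(n); np.save(f'{n}.npy',c,allow_pickle=True); return c
def load(n): return np.load(f'{n}.npy',allow_pickle=True).item()
def ray(c,u,v):
    K=np.array([[c['fx'],0,c['cx']],[0,c['fy'],c['cy']],[0,0,1.]])
    return np.append(cv2.undistortPoints(np.array([[[u,v]]],float),K,np.array([c['k1'],0,0,0,0.]))[0,0],1)
def onz(c,u,v,z):
    d=R.from_quat(c['orientation']).apply(ray(c,u,v)); p=np.array(c['position']); return p+d*(z-p[2])/d[2]
def dep(c,u,v):
    return R.from_quat(c['orientation']).apply(ray(c,u,v)*c['depth'][int(round(v)),int(round(u))])+np.array(c['position'])
def proj(c,P):
    q=R.from_quat(c['orientation']).inv().apply(np.array(P)-np.array(c['position'])); x=q[:2]/q[2]; x=x*(1+c['k1']*(x@x))
    return x*[c['fx'],c['fy']]+[c['cx'],c['cy']]
def crop(c,u0,v0,u1,v1,s,f):
    cv2.imwrite('pics/'+f,cv2.resize(c['img'][v0:v1,u0:u1,::-1],None,fx=s,fy=s,interpolation=cv2.INTER_CUBIC))
E
python3 - <<'E'
from h import *
for n in('scene','top'):
    c=snap(n); crop(c,0,0,560,420,1.4,n+'0.png'); print(n,c['position'],c['orientation'],c['fx'],c['k1'])
s=read_state(); print(s)
E
```

```text
pics
scene [ 0.92119034 -0.22575969  0.54042098] [ 0.76974201  0.50361694 -0.21830455 -0.32589928] 385.26382010547235 -0.02892499725762263
top [ 0.43646953 -0.04113708  0.97860685] [ 0.71569285 -0.6967492   0.03985825 -0.02712216] 522.2991769276861 -0.19333624762042875
{'time': 0.1, 'joint_positions': array([ 1.23642616,  0.33282797, -0.06469474,  1.4608234 ,  0.02159492,
        1.34989769, -0.08849271]), 'joint_vel': array([-0.00120086, -0.00272358,  0.00115289, -0.00139126, -0.00125071,
        0.00065623,  0.0002571 ]), 'joint_torque': array([ 4.87048055e-04, -6.24542499e+01,  2.36911996e-02, -3.90719926e+01,
       -6.16236334e-02,  3.66373127e-02,  1.03878431e-04]), 'ee_pos': array([ 0.19160929, -0.59455532,  0.22183764]), 'eef_rot': array([ 9.87872779e-01,  1.55264210e-01, -1.23512861e-04, -6.18426871e-04]), 'ft_force': array([-0.31637262, -0.17149832, -0.10400428]), 'torque': array([ 0.01092225, -0.00809327,  0.007364  ]), 'width': 0.08709893263916055}
```

View pics/scene0.png

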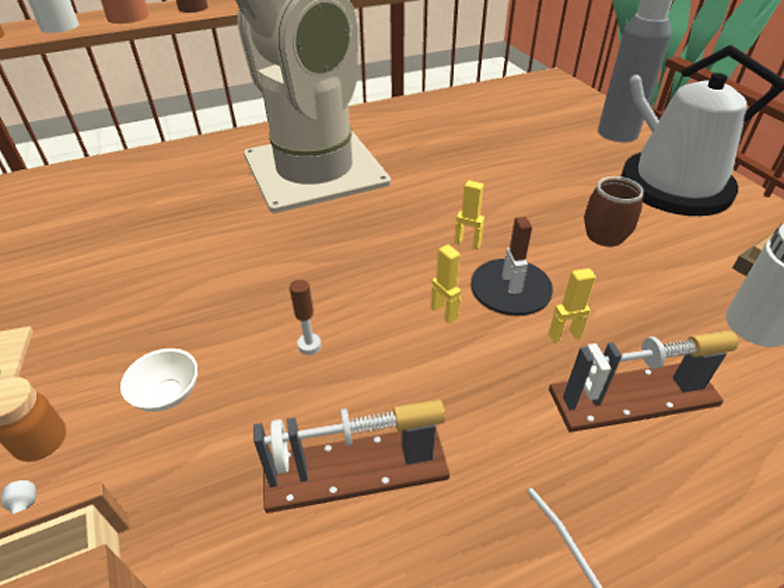

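View pics/top0.png

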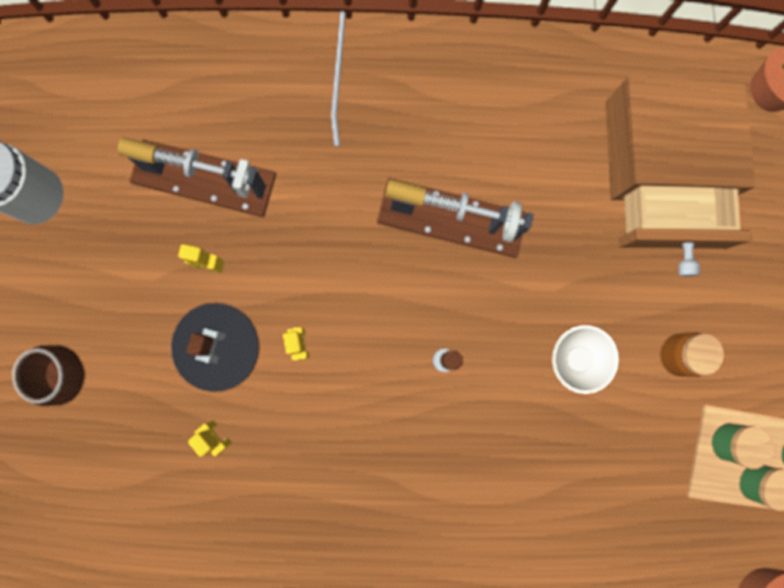

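The scene picture shows the fork (dark handle) on the slate disc at about (515,260), ringed by three yellow look-alikes at (470,215), (447,283) and (575,305). The tamper is at (303,315). The right lug block at (640,375) seems to carry the link and the left one at (350,450) the ring. I'll check both in close crops.

```bash
python3 - <<'E'
from h import *
c=load('scene'); a=c['img'][225:315,385:535,::-1]; b=c['img'][270:370,175:325,::-1]; d=c['img'][140:240,310:430,::-1]
cv2.imwrite('pics/c1.png',np.vstack([cv2.resize(x,(750,int(x.shape[0]*750/x.shape[1])//2*1),interpolation=cv2.INTER_CUBIC) if 0 else cv2.resize(x,None,fx=3,fy=3,interpolation=cv2.INTER_CUBIC) for x in(a,b)]))
cv2.imwrite('pics/c2.png',cv2.resize(d,None,fx=6,fy=6,interpolation=cv2.INTER_CUBIC))
c=load('top')
crop(c,80,85,210,165,6,'t1.png'); crop(c,110,205,200,290,7,'t2.png')
E
```

```text
(no output)
```

View pics/c1.png

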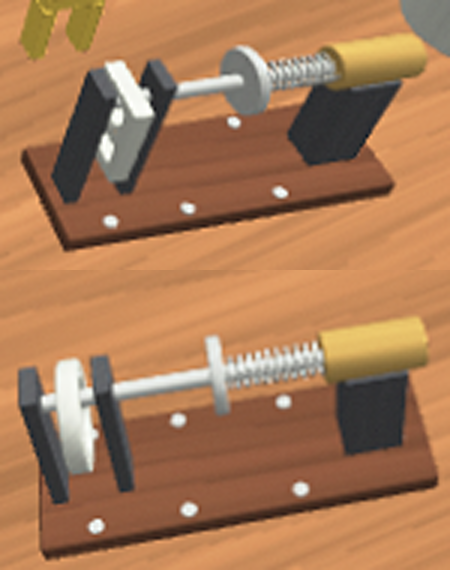

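View pics/c2.png

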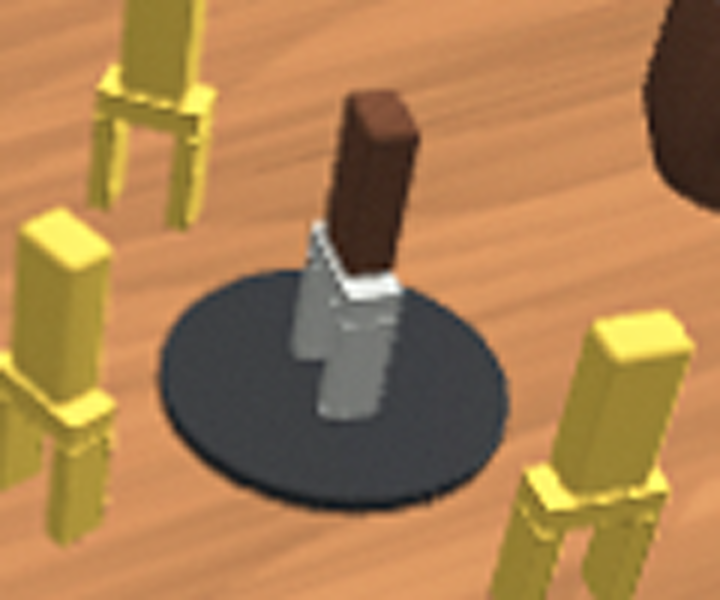

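View pics/t1.png

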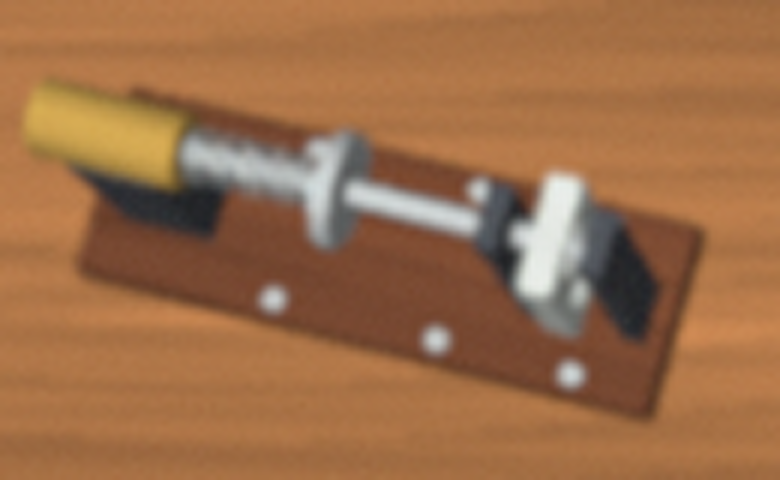

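View pics/t2.png

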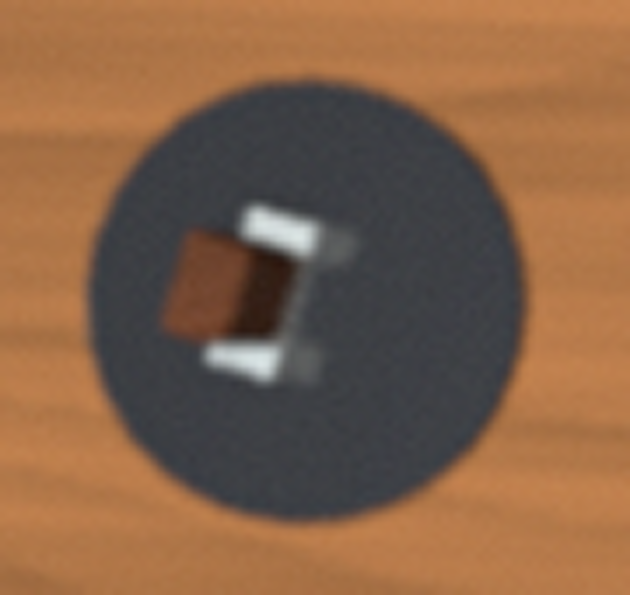

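The top-left block in the top view (block corners near crop (135,90), (700,232), (652,415), (82,270)) carries the flat link with eye and window. The other block carries the round ring. The fork is the dark-handled one, with its handle top at crop (207,287). The candidates I rejected are the three yellow forks and the tamper.

```bash
python3 - <<'E'
from h import *
c=load('top')
f=lambda x,y,s,u,v:((x+.5)/s-.5+u,(y+.5)/s-.5+v)
C=[onz(c,*f(x,y,6,80,85),.012)[:2] for x,y in[(135,90),(702,231),(652,417),(80,272)]]
for p in C:print(p)
C=np.array(C);print('len',[np.linalg.norm(C[i]-C[i-1]) for i in range(4)])
# fit model: (x,y) corners; +y end = left; 
for flip in (1,-1):
    M=np.array([[32*flip,104],[32*flip,-92],[-32*flip,-92],[-32*flip,104]])/1000
    m,k=M.mean(0),C.mean(0);H=(M-m).T@(C-k);U,S,V=np.linalg.svd(H);Rm=(U@V).T
    print(flip,np.linalg.det(Rm))
    if np.linalg.det(Rm)>0:
        o=k-Rm@m;yaw=np.arctan2(Rm[1,0],Rm[0,0]);print('origin',o,'yaw',np.degrees(yaw),'res',(M@Rm.T+o-C)*1e3)
        g=lambda x,y:o+Rm@np.array([x,y])/1e3
        print('gap',g(0,-23),'plus y dir',Rm[:,1])
        s=load('scene')
        pts=[(0,-1,85),(0,-45,85),(0,51,85),(0,-81,102),(0,-49,102)]
        for p in pts:
            P=np.append(g(p[0],p[1]),p[2]/1e3); print(p,'top crop',(proj(c,P)-[80,85])*6,'scene crop',(proj(s,P)-[385,225])*3)
T=[onz(c,*f(x,y,7,110,205),.120)[:2] for x,y in[(190,229),(250,247),(230,342),(163,328)]]
print(T,np.mean(T,0))
T=np.array(T);print('edges',np.linalg.norm(T-np.roll(T,-1,0),axis=1)); d=T[2]-T[1]+T[3]-T[0];print('fork x axis deg',np.degrees(np.arctan2(d[1],d[0])))
for uv in [(250,210),(320,225),(315,250),(205,352),(275,378),(285,350)]: print('bridge top pt',uv,onz(c,*f(*uv,7,110,205),.062)[:2])
ring=[onz(c,*f(x,y,7,110,205),.008)[:2] for x,y in[(308,78),(308,522),(88,300),(527,300)]];print('coaster',ring, np.mean(ring[:2],0),np.mean(ring[2:],0))
print('fork depth pt',dep(c,*f(207,287,7,110,205)))
E
```

```text
[0.72887488 0.27970916]
[0.68447663 0.09135923]
[0.62409244 0.1043282 ]
[0.66802325 0.29315326]
len [np.float64(0.06231906279331441), np.float64(0.19351201352847977), np.float64(0.06176119575705947), np.float64(0.19386805075367644)]
1 1.0
origin [0.67500729 0.18629352] yaw -13.096105496066539 res [[ 0.86497971  0.62873555]
 [ 0.85255142 -1.92364724]
 [-1.09869951 -0.39116648]
 [-0.61883162  1.68607817]]
gap [0.66979583 0.16389172] plus y dir [0.2265851  0.97399137]
(0, -1, 85) top crop [352.74161588 192.8936089 ] scene crop [233.70124853  81.3074244 ]
(0, -45, 85) top crop [493.22903127 227.74171851] scene crop [155.24186445  93.64951372]
(0, 51, 85) top crop [189.88876634 152.92679958] scene crop [324.02501718  67.02755726]
(0, -81, 102) top crop [600.74908928 242.5276582 ] scene crop [97.63911177 82.01721438]
(0, -49, 102) top crop [495.30825615 216.20443012] scene crop [157.09936783  72.86374503]
-1 -1.0
[array([0.46142605, 0.16845239]), array([0.4576447 , 0.15377613]), array([0.43506491, 0.15765971]), array([0.4377988 , 0.17397866])] [0.44798361 0.16346672]
edges [0.01515556 0.02291133 0.01654638 0.02426493]
fork x axis deg 168.4893786765257
bridge top pt (250, 210) [0.46841088 0.16734734]
bridge top pt (320, 225) [0.46520003 0.14921492]
bridge top pt (315, 250) [0.45886148 0.15023187]
bridge top pt (205, 352) [0.43222596 0.17742099]
bridge top pt (275, 378) [0.42632358 0.15918024]
bridge top pt (285, 350) [0.43344923 0.15689435]
coaster [array([0.50612869, 0.16542208]), array([0.38779047, 0.16064431]), array([0.44472827, 0.22296746]), array([0.44870305, 0.10389426])] [0.44695958 0.16303319] [0.44671566 0.16343086]
fork depth pt [0.44781383 0.16307373 0.12281533]
```

```bash
python3 -m inch '[[0.93,-0.56,-0.22,0,0,0],[0.93,-0.56,-0.22,0,0,0],[0.93,-0.56,-0.22,0,0,0],[0.93,-0.56,-0.22,0,0,0],[0.93,-0.56,-0.22,0,0,0]]' 0 50
python3 -m inch '[[0.93,-0.56,-0.22,0,0,0],[0.93,-0.56,-0.22,0,0,0],[0.93,-0.56,-0.22,0,0,0],[0.93,-0.56,-0.22,0,0,0],[0.32,-1,0,0,0,0]]'
```

```text
time: 0.72
ee_pos: [0.3351, -0.4299, 0.2666]
eef_rot: [0.988, 0.155, -0.0, -0.0]
ft_force: [1.3, -0.6, 0.0]
width: 0.0473
time: 1.35
ee_pos: [0.4499, -0.2567, 0.3016]
eef_rot: [0.988, 0.156, 0.0, -0.0]
ft_force: [-0.0, 0.2, -0.4]
width: 0.0432
```

```bash
python3 -m inch '[[0.32,-1,0,0,0,0],[0.32,-1,0,0,0,0],[0.32,-1,0,0,0,0],[0.32,-1,0,0,0,0],[0.32,-1,0,0,0,0]]'
python3 -m inch '[[0.32,-1,0,0,0,0],[0.32,-1,0,0,0,0],[0.32,-1,0,0,0,0],[0.32,-1,0,0,0,0],[0.32,-1,0,0,0,0]]'
python3 -m inch '[[0,0,0,0,0,-0.085],[0,0,0,0,0,-0.085],[0,0,0,0,0,-0.085],[0,0,0,0,0,-0.085],[0,0,0,0,0,-0.085]]'
python3 -m inch '[[0,0,0,0,0,-0.085],[0,0,0,0,0,-0.085],[0,0,0,0,0,-0.085],[0,0,0,0,0,-0.085],[0,0,0,0,0,-0.085]]'
python3 -m inch '[[0,0,0,0,0,-0.085],[0,0,0,0,0,-0.085],[0,0,0,0,0,-0.085],[0,0,0,0,0,-0.085]]'
cat >> h.py <<'E'
def go(P,yaw_y,s=None):
    """units to reach world P with tool y at yaw_y deg"""
    s=s or read_state(); r=R.from_quat(s['eef_rot']); d=r.inv().apply(np.array(P)-s['ee_pos'])/.04
    a=np.radians(yaw_y); y=np.array([np.cos(a),np.sin(a),0]); z=np.array([0,0,-1.]); x=np.cross(y,z)
    q=(r.inv()*R.from_matrix(np.c_[x,y,z])).as_rotvec(degrees=True)/120
    print('t',s['time'],'pos',s['ee_pos'],'w',s['width'],'F',s['ft_force'],'j7',s['joint_positions'][6]); print('shift',d.round(3),'turn',q.round(4))
E
python3 - <<'E'
from h import *
go([.4475,.1632,.20],76.9)
c=snap('top'); crop(c,80,180,240,300,5,'t3.png')
E
```

```text
time: 1.98
ee_pos: [0.4477, -0.047, 0.3015]
eef_rot: [0.988, 0.155, -0.0, 0.0]
ft_force: [1.1, 0.8, -0.2]
width: 0.0436
time: 2.6
ee_pos: [0.4473, 0.1629, 0.3016]
eef_rot: [0.988, 0.155, -0.0, 0.0]
ft_force: [1.2, 0.3, 0.9]
width: 0.0436
time: 3.22
ee_pos: [0.4474, 0.1616, 0.3014]
eef_rot: [0.823, 0.568, -0.0, -0.0]
ft_force: [-0.0, 0.3, -0.4]
width: 0.0435
time: 3.85
ee_pos: [0.4474, 0.1616, 0.3015]
eef_rot: [0.498, 0.867, -0.0, -0.0]
ft_force: [-0.3, -0.8, -0.1]
width: 0.0436
time: 4.35
ee_pos: [0.4474, 0.1616, 0.3014]
eef_rot: [0.165, 0.986, -0.0, -0.0]
ft_force: [-0.3, -0.3, -0.0]
width: 0.0434
t 4.35 pos [0.44741012 0.16158968 0.30144383] w 0.04335903018422716 F [-0.3022464  -0.3022627  -0.02595329] j7 0.8043114980104631
shift [0.01  0.04  2.536] turn [-0.0002 -0.0002 -0.0492]
```

View pics/t3.png

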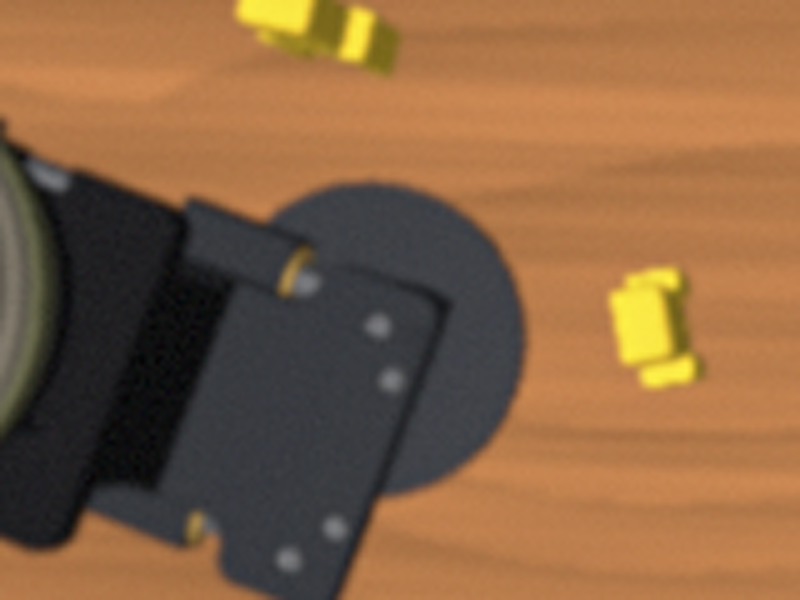

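The top view now shows the gripper body over the coaster, clear of the yellow forks (crop (320,20), (650,330)).

```bash
python3 -m inch '[[0.01,0.04,0.5,0,0,-0.049],[0,0,1,0,0,0],[0,0,1,0,0,0],[0,0,0,0,0,0]]'
python3 - <<'E'
from h import *
go([.4475,.1632,.076],76.9)
c=snap('scene'); crop(c,290,60,450,240,3.3,'s1.png')
E
```

```text
time: 4.9
ee_pos: [0.4461, 0.1626, 0.1996]
eef_rot: [0.118, 0.993, -0.001, -0.002]
ft_force: [0.0, -0.2, -0.1]
width: 0.0437
t 4.9 pos [0.44606552 0.16262884 0.19959911] w 0.04374923841308991 F [ 0.00828651 -0.16059984 -0.08469263] j7 0.8472774127246183
shift [-0.046  0.029  3.09 ] turn [-0.001  -0.0022 -0.004 ]
```

View pics/s1.png

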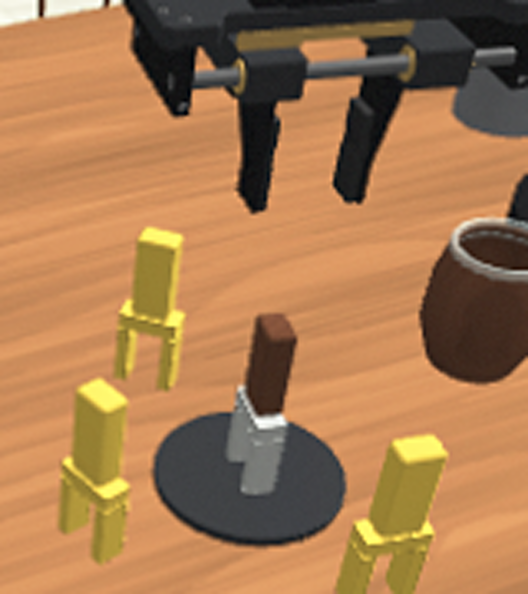

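Fingers' tips at crop (255,205)/(350,195) straddle the line above the handle top (275,325). I'll descend in two stages.

```bash
python3 - <<'E'
from h import *
c=load('scene'); print((proj(c,[.4461,.1626,.1996])-[290,60])*3.3,(proj(c,[.4475,.1632,.12])-[290,60])*3.3)
E
python3 -m inch '[[-0.04,0.03,0.5,0,0,-0.004],[0,0,0.5,0,0,0],[0,0,0.5,0,0,0],[0,0,0,0,0,0]]'
```

```text
[296.32590696 198.41650095] [275.0348749  324.96131326]
time: 5.45
ee_pos: [0.4499, 0.1642, 0.1425]
eef_rot: [0.114, 0.994, 0.0, -0.0]
ft_force: [-0.1, 0.7, -0.2]
width: 0.0436
```

```bash
python3 -m inch '[[0,0,0.5,0,0,0],[0,0,0.5,0,0,0],[0,0,0.4,0,0,0],[0,0,0.26,0,0,0],[0,0,0,0,0,0]]'
python3 - <<'E'
from h import *
go([.4475,.1632,.076],76.9)
c=snap('scene'); crop(c,290,60,450,240,3.3,'s2.png')
E
```

```text
time: 6.08
ee_pos: [0.4495, 0.1641, 0.0753]
eef_rot: [0.113, 0.994, -0.0, -0.0]
ft_force: [-0.8, -1.1, -0.3]
width: 0.0438
t 6.075 pos [0.44954159 0.16412073 0.07525002] w 0.04380134851284318 F [-0.79184071 -1.12967461 -0.27378221] j7 0.7267564861044874
shift [ 0.045 -0.034 -0.019] turn [-0.0001 -0.0003  0.001 ]
```

View pics/s2.png

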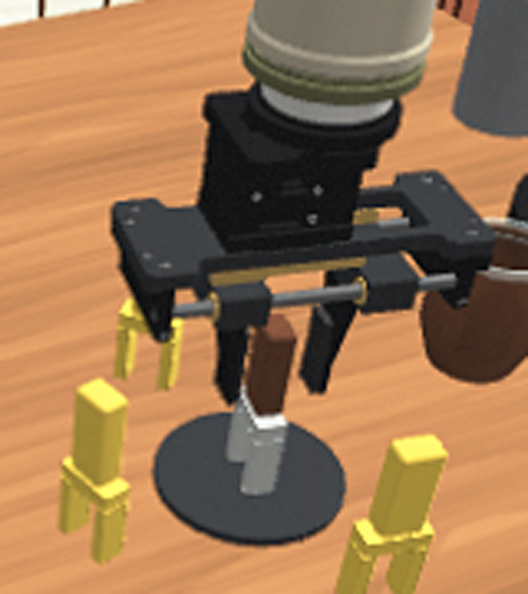

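The handle stands between the two fingers (tips at crop (230,400) and (315,390)), so I'll centre and close.

```bash
python3 -m inch '[[0.045,-0.034,-0.02,0,0,0],[0,0,0,0,0,0]]'
python3 -m inch '[[0,0,0,0,0,0],[0,0,0,0,0,0],[0,0,0,0,0,0],[0,0,0,0,0,0]]' -1 50
python3 - <<'E'
from h import *
go([.4475,.1632,.076],76.9)
E
```

```text
time: 6.38
ee_pos: [0.4477, 0.1632, 0.0766]
eef_rot: [0.113, 0.994, -0.0, 0.0]
ft_force: [-0.1, -0.3, -0.1]
width: 0.0433
time: 6.88
ee_pos: [0.4475, 0.1632, 0.0761]
eef_rot: [0.113, 0.994, -0.0, 0.0]
ft_force: [-0.0, 0.0, 0.4]
width: 0.0177
t 6.875 pos [0.44752533 0.16321237 0.07612689] w 0.017691900318427465 F [-0.0323572   0.0360882   0.36409569] j7 0.7308795126406277
shift [ 0.001 -0.     0.003] turn [-0.      0.      0.0011]
```

```bash
python3 -m inch '[[0,0,-0.3,0,0,0],[0,0,-0.9,0,0,0],[0,0,-1,0,0,0],[0,0,-1,0,0,0],[0,0,-0.9,0,0,0]]'
python3 -m inch '[[0,0,0,0,0,0],[0,0,0,0,0,0]]'
python3 - <<'E'
from h import *
go([.6698,.1639,.24],76.9)
c=snap('scene'); crop(c,260,60,480,240,3.3,'s3.png')
E
```

```text
time: 7.5
ee_pos: [0.4474, 0.1634, 0.2423]
eef_rot: [0.113, 0.994, 0.0, 0.001]
ft_force: [0.8, -0.3, -1.8]
width: 0.0177
time: 7.75
ee_pos: [0.4472, 0.1631, 0.2398]
eef_rot: [0.113, 0.994, -0.0, -0.0]
ft_force: [0.2, -0.7, -2.0]
width: 0.0178
t 7.75 pos [0.4471972  0.16305326 0.23981451] w 0.017768212814193978 F [ 0.24387684 -0.73234616 -1.9961394 ] j7 0.8815915873195102
shift [-5.418  1.27  -0.006] turn [-0.0002 -0.0001  0.001 ]
```

View pics/s3.png

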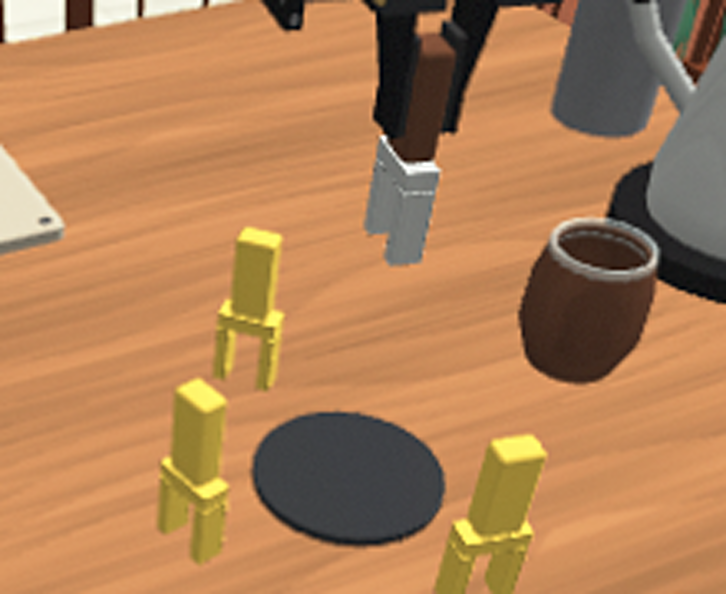

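The fork hangs straight in the jaws (prongs at crop (380,230)–(405,260)), and the coaster is clear. Next I'll go over the bar gap.

```bash
python3 -m inch '[[-0.9,0.21,0,0,0,0],[-0.9,0.21,0,0,0,0],[-0.9,0.21,0,0,0,0],[-0.9,0.21,0,0,0,0],[-0.9,0.21,0,0,0,0]]'
python3 -m inch '[[-0.92,0.22,0,0,0,0],[0,0,0,0,0,0],[0,0,0,0,0,0]]'
python3 - <<'E'
from h import *
go([.6698,.1639,.177],76.9)
c=snap('scene'); crop(c,370,120,550,320,2.9,'s4.png')
c=snap('top'); crop(c,60,60,220,180,5,'t4.png')
E
```

```text
time: 8.43
ee_pos: [0.633, 0.1636, 0.2383]
eef_rot: [0.113, 0.994, -0.0, -0.001]
ft_force: [0.4, 0.1, -0.9]
width: 0.0175
time: 8.8
ee_pos: [0.6693, 0.1645, 0.2389]
eef_rot: [0.112, 0.994, -0.0, -0.001]
ft_force: [-0.4, 0.6, -1.3]
width: 0.0177
t 8.8 pos [0.66932788 0.16454674 0.23893266] w 0.017669120112846826 F [-0.38827474  0.56643085 -1.26064117] j7 0.8147812578709347
shift [-0.018 -0.013  1.548] turn [-0.0002 -0.001   0.0015]
```

View pics/s4.png

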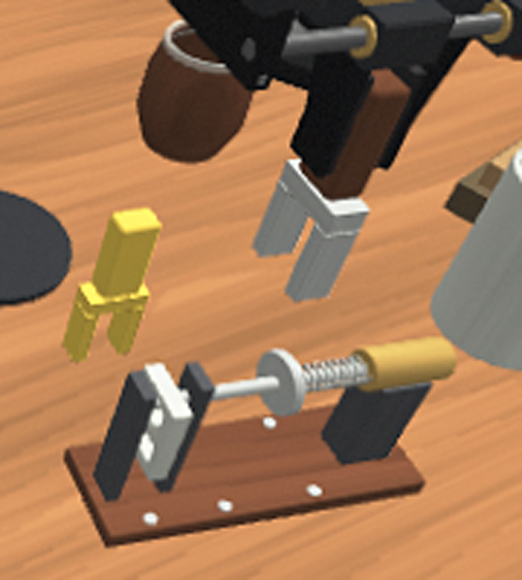

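View pics/t4.png

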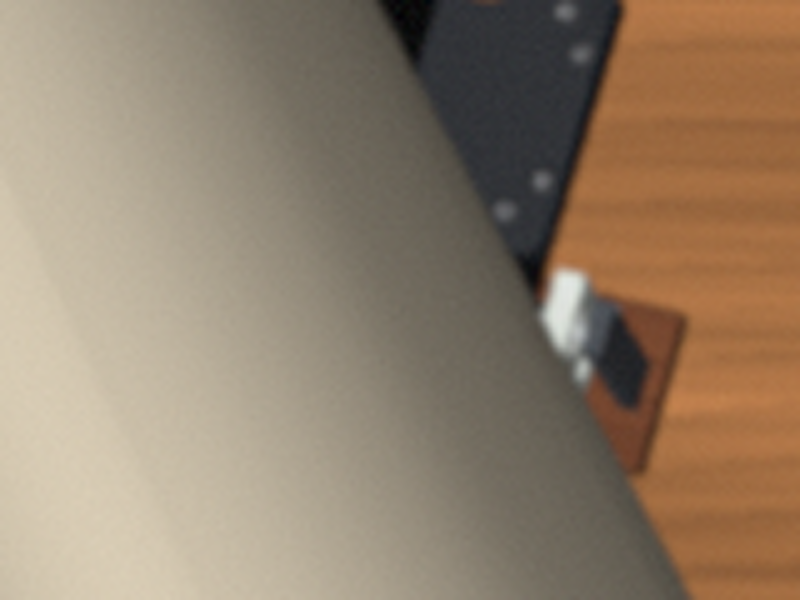

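Scene crop: the fork is above the bar gap, with prong bottoms at about (308,293) and (272,250). The top view is blocked by the arm. I'll compare this with the prediction.

```bash
python3 - <<'E'
from h import *
c=load('scene'); a=np.radians(-13.1); x=np.array([np.cos(a),np.sin(a),0]);y=np.array([-np.sin(a),np.cos(a),0])
o=np.array([.6693,.1645,.171])
for s in(1,-1):
  for dx in (11,20):
    for dy in (-9,9): print(s*dx,dy,((proj(c,o+x*s*dx/1e3+y*dy/1e3)-[370,120])*2.9).round(1))
crop(c,445,175,505,275,6,'s5.png')
E
```

```text
11 -9 [279.5 289.5]
11 9 [314.1 284.5]
20 -9 [289.5 302.8]
20 9 [324.4 297.6]
-11 -9 [256.2 258.3]
-11 9 [289.8 253.6]
-20 -9 [247.  246.1]
-20 9 [280.3 241.5]
```

View pics/s5.png

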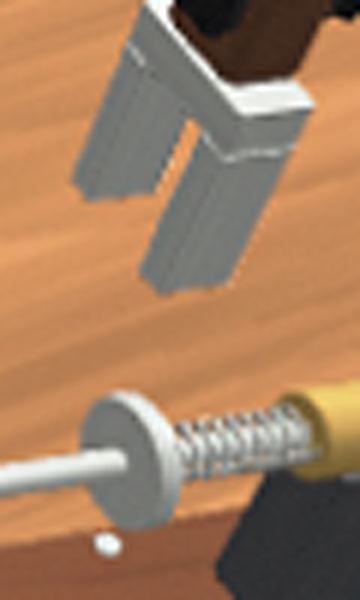

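The prong corners agree with the prediction within about 2 mm, and the bar in the same view shows the same bias. Descending partway until the prongs straddle the bar.

```bash
python3 -m inch '[[-0.015,-0.013,0.6,0,0,0],[0,0,0.6,0,0,0],[0,0,0.5,0,0,0],[0,0,0.4,0,0,0],[0,0,0,0,0,0]]'
python3 - <<'E'
from h import *
go([.6698,.1639,.123],76.9)
c=snap('scene'); crop(c,400,180,520,300,5,'s6.png')
E
```

```text
time: 9.52
ee_pos: [0.6701, 0.1631, 0.155]
eef_rot: [0.113, 0.994, -0.0, -0.001]
ft_force: [0.2, 0.8, -1.2]
width: 0.018
t 9.525 pos [0.67005248 0.16308475 0.15501274] w 0.018047875884213617 F [ 0.22719874  0.81429022 -1.23218047] j7 0.7895877089653399
shift [0.01  0.019 0.8  ] turn [-0.0005 -0.0007  0.0011]
```

View pics/s6.png

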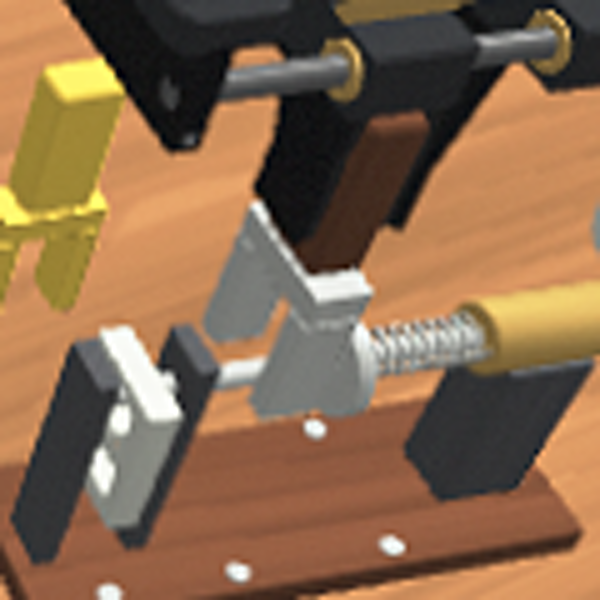

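The near prong (255–345,350) is in front of the bar and the far prong (240,310) is behind it, so the fork straddles. Now down to full depth.

```bash
python3 -m inch '[[0,0,0.4,0,0,0],[0.01,0.015,0.4,0,0,0],[0,0,0,0,0,0]]'
python3 - <<'E'
from h import *
go([.6698,.1639,.123],76.9)
y=np.array([.2266,.974,0])
go(np.array([.6698,.1639,.123])+y*.052,76.9)
E
```

```text
time: 9.95
ee_pos: [0.6694, 0.1637, 0.122]
eef_rot: [0.113, 0.994, -0.001, -0.001]
ft_force: [-0.1, 0.6, -0.6]
width: 0.0173
t 9.95 pos [0.66943921 0.16368021 0.12199677] w 0.017314270061323998 F [-0.07705059  0.64166997 -0.61514662] j7 0.7768344208378894
shift [-0.007  0.007 -0.025] turn [-0.0007 -0.0013  0.0012]
t 9.95 pos [0.66943921 0.16368021 0.12199677] w 0.017314270061323998 F [-0.07705059  0.64166997 -0.61514662] j7 0.7768344208378894
shift [-0.011  1.307 -0.027] turn [-0.0007 -0.0013  0.0012]
```

```bash
python3 -m inch '[[0,0.1,-0.02,0,0,0],[0,0.1,0,0,0,0],[0,0.06,0,0,0,0],[0,0.0,0,0,0,0]]'
python3 -m inch '[[0,0.1,0,0,0,0],[0,0.1,0,0,0,0],[0,0.1,0,0,0,0],[0,0.1,0,0,0,0],[0,0,0,0,0,0]]'
python3 -m inch '[[0,0.1,0,0,0,0],[0,0.1,0,0,0,0],[0,0.1,0,0,0,0],[0,0.1,0,0,0,0],[0,0,0,0,0,0]]'
python3 - <<'E'
from h import *
p=np.array([.6698,.1639,.123]);y=np.array([.2266,.974,0]);s=read_state()
print('travel',(s['ee_pos']-p)@y, 'F',s['ft_force']@y)
go(p+y*.052,76.9)
c=snap('scene'); crop(c,400,180,520,300,5,'s7.png')
E
```

```text
time: 10.45
ee_pos: [0.6728, 0.1746, 0.1251]
eef_rot: [0.113, 0.994, 0.0, 0.0]
ft_force: [0.8, -0.4, -2.0]
width: 0.0178
time: 11.08
ee_pos: [0.6764, 0.19, 0.1249]
eef_rot: [0.113, 0.994, -0.0, 0.0]
ft_force: [-0.1, -3.0, -0.5]
width: 0.0181
time: 11.7
ee_pos: [0.6799, 0.2057, 0.1248]
eef_rot: [0.113, 0.994, -0.0, 0.0]
ft_force: [-1.0, -4.8, -0.3]
width: 0.0176
travel 0.043010285142469226 F -4.9288944589916035
t 11.7 pos [0.67994722 0.20569766 0.12482016] w 0.01764304322356066 F [-1.00630782 -4.82635021 -0.32738291] j7 0.7272314109942609
shift [0.01  0.225 0.045] turn [-0.      0.      0.0012]
```

View pics/s7.png

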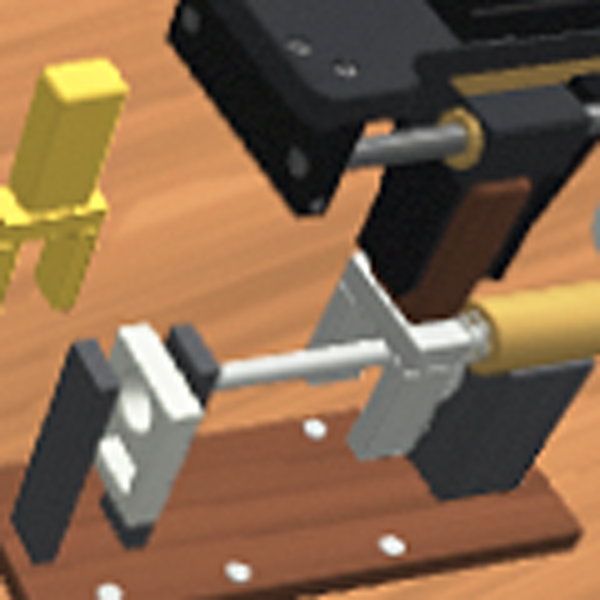

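The bar is retracting with about 5 N. The link still hangs on the bar's tip, against the inner ear (crop (165,380)). I'll push the last 9 mm.

```bash
python3 -m inch '[[0.005,0.08,0,0,0,0],[0,0.08,0,0,0,0],[0,0.06,0,0,0,0],[0,0.0,0,0,0,0],[0,0,0,0,0,0]]'
python3 - <<'E'
from h import *
p=np.array([.6698,.1639,.123]);y=np.array([.2266,.974,0]);s=read_state()
print('travel',(s['ee_pos']-p)@y, 'F',s['ft_force']@y)
c=snap('scene'); crop(c,400,180,520,300,5,'s8.png')
E
```

```text
time: 12.38
ee_pos: [0.6818, 0.2136, 0.1248]
eef_rot: [0.113, 0.994, -0.0, -0.0]
ft_force: [0.8, -5.2, -1.4]
width: 0.0177
travel 0.051145857538384874 F -4.8737584300812005
```

View pics/s8.png

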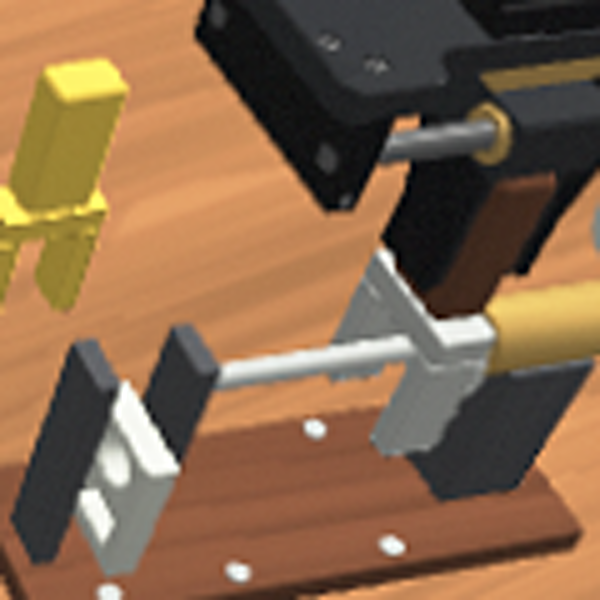

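The link has dropped and stands on the base between the ears (crop (125,490)). I'll ease the collar back.

```bash
python3 -m inch '[[0,-0.12,0,0,0,0],[0,-0.12,0,0,0,0],[0,-0.12,0,0,0,0],[0,-0.12,0,0,0,0],[0,-0.12,0,0,0,0]]'
python3 -m inch '[[0,-0.12,0,0,0,0],[0,-0.12,0,0,0,0],[0,-0.12,0,0,0,0],[0,-0.12,0,0,0,0],[0,-0.12,0,0,0,0]]'
python3 -m inch '[[0,-0.05,0,0,0,0],[0,0,0,0,0,0],[0,0,0,0,0,0]]'
python3 - <<'E'
from h import *
go([.6698,.1639,.123],76.9)
c=snap('scene'); crop(c,400,180,520,300,5,'s9.png')
E
```

```text
time: 13.05
ee_pos: [0.6761, 0.1906, 0.1249]
eef_rot: [0.113, 0.994, 0.0, -0.0]
ft_force: [-0.9, -2.5, -3.1]
width: 0.0177
time: 13.68
ee_pos: [0.6709, 0.1675, 0.1252]
eef_rot: [0.113, 0.994, 0.0, 0.0]
ft_force: [0.5, -0.2, -1.3]
width: 0.0176
time: 14.05
ee_pos: [0.6705, 0.1655, 0.125]
eef_rot: [0.113, 0.994, 0.0, 0.0]
ft_force: [-0.5, -0.2, -1.5]
width: 0.0179
t 14.05 pos [0.67047315 0.16553475 0.12497682] w 0.0179015982338968 F [-0.51601416 -0.1502     -1.46506521] j7 0.7755386566068614
shift [ 0.007 -0.044  0.049] turn [0.0001 0.     0.0012]
```

View pics/s9.png

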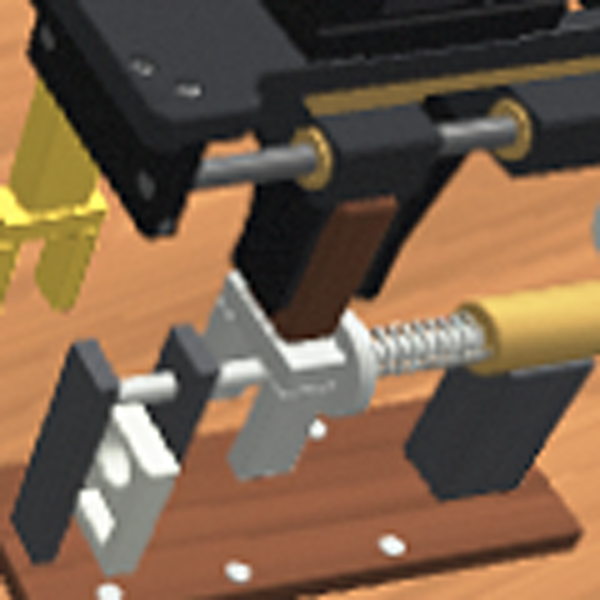

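The bar has sprung back above the freed link (bar at crop (145,385), link standing below it), and the fork is clear of the collar at mid-gap. Now lift and return.

```bash
python3 -m inch '[[0,-0.02,-0.4,0,0,0],[0,0,-0.7,0,0,0],[0,0,-0.9,0,0,0],[0,0,-0.9,0,0,0],[0,0,0,0,0,0]]'
python3 -m inch '[[0.9,-0.21,0,0,0,0],[0.9,-0.21,0,0,0,0],[0.9,-0.21,0,0,0,0],[0.9,-0.21,0,0,0,0],[0.9,-0.21,0,0,0,0]]'
python3 - <<'E'
from h import *
go([.4473,.1632,.10],76.9)
E
```

```text
time: 14.72
ee_pos: [0.6715, 0.1656, 0.2456]
eef_rot: [0.113, 0.994, 0.001, 0.003]
ft_force: [0.1, -0.6, -1.6]
width: 0.0177
time: 15.35
ee_pos: [0.484, 0.1639, 0.2406]
eef_rot: [0.113, 0.994, -0.0, -0.0]
ft_force: [-0.3, 0.5, -0.0]
width: 0.0172
t 15.35 pos [0.48397771 0.16392066 0.24056259] w 0.01718902962320556 F [-0.3125476   0.52879231 -0.00268651] j7 0.8373916178738721
shift [ 0.888 -0.222  3.515] turn [-0.0003 -0.0002  0.0011]
```

```bash
python3 -m inch '[[0.89,-0.22,0,0,0,0],[0,0,0.9,0,0,0],[0,0,0.9,0,0,0],[0,0,0.9,0,0,0],[0,0,0.5,0,0,0]]'
python3 -m inch '[[0,0,0,0,0,0],[0,0,0,0,0,0]]'
python3 - <<'E'
from h import *
go([.4473,.1632,.076],76.9)
c=snap('scene'); crop(c,290,60,450,240,3.3,'s10.png')
E
```

```text
time: 15.98
ee_pos: [0.4477, 0.163, 0.1111]
eef_rot: [0.113, 0.994, -0.0, -0.001]
ft_force: [0.8, 0.8, -1.3]
width: 0.0177
time: 16.23
ee_pos: [0.4492, 0.1637, 0.1138]
eef_rot: [0.113, 0.994, 0.0, 0.0]
ft_force: [0.3, 0.1, -1.1]
width: 0.0175
t 16.225 pos [0.44915354 0.16365552 0.11380742] w 0.0174576050624911 F [ 0.29533296  0.09544554 -1.07721608] j7 0.7617289853012721
shift [ 0.043 -0.022  0.945] turn [0.0002 0.0004 0.0011]
```

View pics/s10.png

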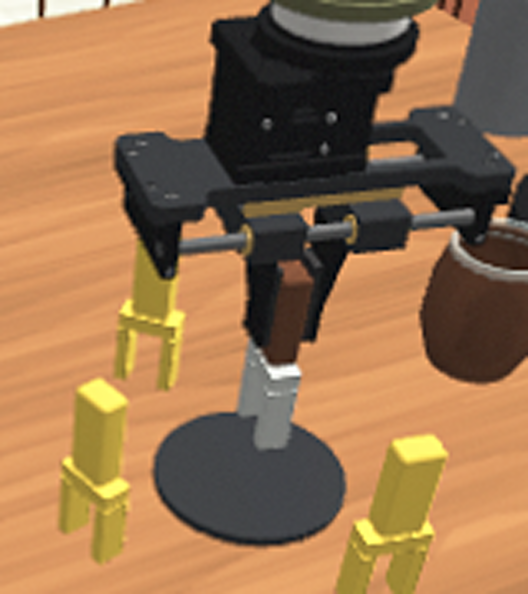

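The fork is upright over mid-coaster (prong bottom at crop (270,445)). I'll lower it gently and watch the force.

```bash
python3 -m inch '[[0.043,-0.022,0.35,0,0,0],[0,0,0.25,0,0,0],[0,0,0.15,0,0,0],[0,0,0.1,0,0,0],[0,0,0,0,0,0]]'
python3 -m inch '[[0,0,0.03,0,0,0],[0,0,0.03,0,0,0],[0,0,0,0,0,0]]'
```

```text
time: 16.9
ee_pos: [0.4468, 0.163, 0.0787]
eef_rot: [0.113, 0.994, -0.0, -0.0]
ft_force: [0.2, 0.0, 0.1]
width: 0.0178
time: 17.27
ee_pos: [0.4469, 0.1629, 0.0765]
eef_rot: [0.113, 0.994, -0.0, 0.0]
ft_force: [0.2, 1.4, -1.4]
width: 0.0177
```

```bash
python3 -m inch '[[0,0,0.02,0,0,0],[0,0,0,0,0,0],[0,0,0,0,0,0]]'
python3 -m inch '[[0,0,0.02,0,0,0],[0,0,0,0,0,0],[0,0,0,0,0,0]]'
```

```text
time: 17.65
ee_pos: [0.4471, 0.163, 0.0761]
eef_rot: [0.113, 0.994, -0.0, 0.0]
ft_force: [-1.5, -1.2, 4.6]
width: 0.0178
time: 18.02
ee_pos: [0.4472, 0.163, 0.076]
eef_rot: [0.113, 0.994, -0.0, 0.0]
ft_force: [-6.0, -3.0, 16.6]
width: 0.0174
```

Firm contact with the coaster. I'll ease off a little and then open.

```bash
python3 -m inch '[[0,0,-0.025,0,0,0],[0,0,0,0,0,0],[0,0,0,0,0,0]]'
python3 -m inch '[[0,0,0,0,0,0],[0,0,0,0,0,0],[0,0,0,0,0,0],[0,0,0,0,0,0]]' 0 
python3 -m inch '[[0,0,-0.3,0,0,0],[0,0,-0.6,0,0,0],[0,0,-0.9,0,0,0],[0,0,-1,0,0,0],[0,0,-1,0,0,0]]'
python3 -m inch '[[0,0,-1,0,0,0],[1,0.2,0,0,0,0],[1,0.2,0,0,0,0],[0,0,0,0,0,0],[0,0,0,0,0,0]]'
python3 - <<'E'
from h import *
c=snap('scene'); crop(c,170,110,550,380,2.1,'s11.png')
c=snap('top'); crop(c,60,60,400,300,2.3,'t11.png')
E
```

```text
time: 18.4
ee_pos: [0.4471, 0.163, 0.0761]
eef_rot: [0.113, 0.994, -0.0, 0.0]
ft_force: [-0.8, -1.3, 5.5]
width: 0.0176
time: 18.9
ee_pos: [0.4469, 0.1629, 0.0759]
eef_rot: [0.113, 0.994, -0.0, -0.0]
ft_force: [0.2, -0.1, 0.1]
width: 0.0424
time: 19.52
ee_pos: [0.4467, 0.1632, 0.2301]
eef_rot: [0.113, 0.994, 0.0, 0.0]
ft_force: [-0.3, -0.2, 0.2]
width: 0.0439
time: 20.15
ee_pos: [0.373, 0.1962, 0.2685]
eef_rot: [0.113, 0.994, -0.0, 0.001]
ft_force: [-0.0, -0.4, 0.7]
width: 0.0432
```

View pics/s11.png

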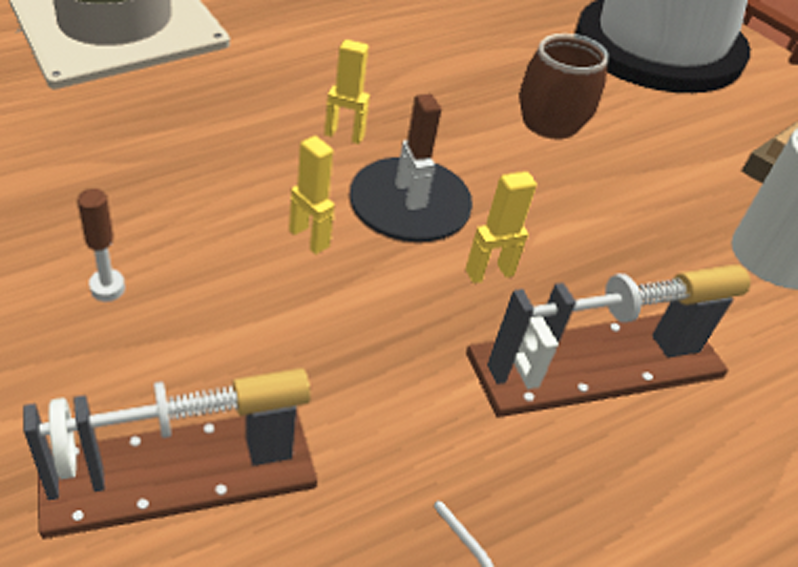

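View pics/t11.png

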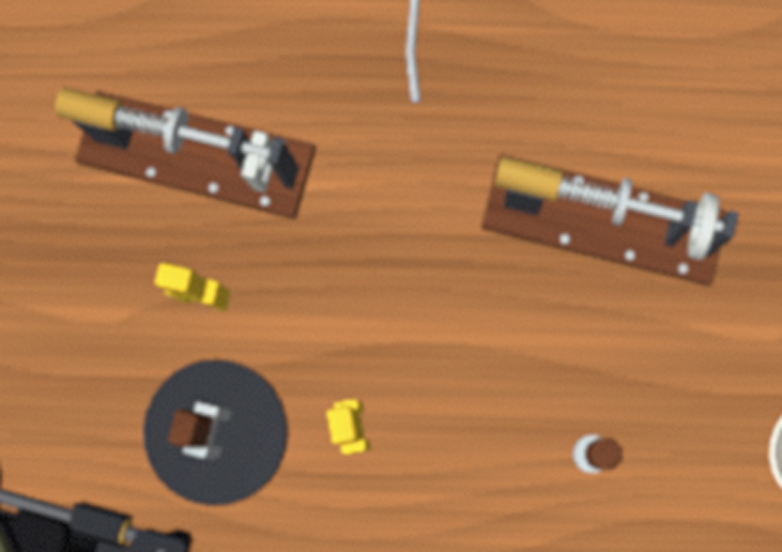

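The fork stands upright mid-coaster (top crop (195,430)) and the link is on its base below the bar (scene crop (537,352)). The ring still hangs (scene crop (62,440)), and the gripper touches nothing.

```bash
python3 -c "
from bench import *
s=read_state();print(s['time'],abs(s['joint_vel']).max(),s['ft_force']);print(close_job())"
```

```text
20.25 0.009927081868952898 [-0.39265272 -0.83780999 -0.03667301]
the job is handed in; nothing more can be done
None
```

The link is off its bar, the ring still hangs on the other block, and the fork stands upright mid-coaster again. I handed the job in at 20.25 s on the robot's clock.

- **Push:** I lowered the fork over the bare stretch of the link's bar and pushed the collar to about 38 mm, judging by the arm's travel. The spring pushed back with about 5 N. The link was still hanging at about 30 mm and had dropped by the end of the push. I then eased the collar back and the bar returned. The images show no sign that anything but the fork touched that block or the link.
- **Fork:** it reads within 1 mm of where it first stood. When I set it down, the force briefly reached about 17 N before I eased off and opened the jaws.
- **Last pictures:** the link stands on the block's base below the bar, and the yellow forks and tamper look unmoved. The arm was still and clear of everything, with a wrist force under 1 N.
- **Disagreement:** the scene camera disagreed with the top-camera positions by 2–3 mm. The fork and the bar were off the same way, so it did not affect the push. No check failed.

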